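Open the spring-lid drill bit case

ROBOT

A 6-joint arm with a two-finger parallel gripper is mounted at the origin on the work surface. World frame = base frame: x ahead of the robot, y to its left, z up, the work surface at z = 0. Lengths are in m, angles in rad, forces in N, time in s.
With the tool pointing down it reaches from about 0.425 to 0.95 m from the base axis. Payload 3.5 kg.
Tool frame: the origin (TCP) lies at the very end of the fingers, on their centre line; the grasp point (between the pads) lies 19 mm behind it; z points along the fingers, y is the direction in which the jaws open and shut (so a half turn about z gives the same grasp; the last joint's range is limited). The gripper opens to 85 mm and grips with 20 to 120 N. Pads are 22 mm wide; open, the fingers measure 114 mm over their backs; the gripper's body (76 mm by 85 mm) begins 54 mm behind the grasp point. The pads swing forward as they close: fully open they stand 13 mm farther back than shut.
Start: joints at [-1.485, 0.286, 1.577, -0, 1.279, -0.15], TCP at [0.158, -0.656, 0.231] pointing down, gripper open.
Joint ranges: [-2.77, 2.77], [-0.9, 2.22], [0.21, 2.48], [-1.53, 4.67], [0.24, 2.81], [-2.84, 2.84]. Speed limits (rad/s): [2.79, 2.79, 3.14, 3.14, 3.14, 3.14].

INTERFACE

Orientations are given as a unit quaternion [x, y, z, w].
In Python, from plant import get_state, vision, ctrl, cut_out gives the robot as it stands.
- The arm moves only by the tool jog_arm, never from a script. Its argument "commands" is text: rows parted by semicolons, each of 6 numbers parted by spaces: the shift along the world's x, y, z in m, then the turn, a rotation vector about the world's x, y, z in rad. A call has 1 to 20 rows; each row is the pose to reach, as a shift and turn from the pose commanded when the call began; what a row does not reach only later rows make up. A row lasts 1/8 s, in which the tool goes at most 62.5 mm and 10.7 degrees, less where a joint would pass 70% of its speed; a pose out of reach is approached as far as the arm can. A call with a gripper value outside its range is refused whole. "gripper" is the opening in per cent of the stroke, from 0 (shut) to 100 (fully open), set as the call begins (left out, the last holds). The fingers move at their own pace and stop on an object; "grip_force" is the grip in N (left out, the last holds). Time passes only in rows, so rows that repeat a pose let the fingers close. It gives the time, the measured TCP pose, the force and the opening at its end, in the units of the state.
- get_state(): the state, without advancing time (a new reading comes with each control period).
- vision.read_camera(name): name is "scene" or "top" or "wrist"; returns a dict with "frame" (480x640x3 uint8, red, green, blue), "z_map" (480x640 float32, m along the optical axis (not along the pixel's ray), 0 where there is no reading), "fx", "fy", "cx", "cy" (pixels), "D" ([k1, k2, p1, p2, k3] as OpenCV has them; the pictures are not rectified), "R" (3x3) and "t" (3): a world point X has camera coordinates R X + t. Camera axes: x right, y down, z forward; pixel columns grow to the right and rows downward; lengths in m; the calibration is good to about 2 mm. A picture is of the moment at which its call begins.
- ctrl.sign_off(): hands the job in, once; it reports no verdict.
Trained networks look in the newest picture that a camera, given by its name, has taken for a name from the list of things; names that differ only in an ending like _2 or _b are one class to them, and where a whole thing is asked for, a point or a joint stands for the part that bears it (a point fixed in the world has none). Each returns a list of dicts, best first, with "conf" (0 to 1); they miss things now and then, are a little off and sometimes report something else, mostly with a low value. They report only what shows in the picture. A call takes as long as a camera call. They do not tell look-alikes from the thing itself.
- cut_out(camera, query): "pixels" (480x640 bool, what is visible of it) and "box" ([centre column, centre row, width, height] in pixels, round what is visible of it).
The state is a dict: "time": time; "qpos": joint angles; "dq": joint speeds; "joint_efforts": joint torques, N m; "eef_pos": TCP position; "tcp_rot": TCP orientation; "contact_force": force on the tool from outside, world axes, zero at the start; "wrist_torque": the same for the moment, N m; "opening": opening from 0.0 (shut) to 1.0 (fully open).
Only numpy, scipy, OpenCV 4.12 (cv2) and the standard library are available. Lean on these libraries where they do the work, as an engineer would, in place of code of your own. Each camera call takes 0.05 s, during which the arm holds its last target.

TASK

Open the drill bit case on the bench: press down the release tab at the middle of its front so that the lid springs up, then push the raised lid over with the fingertips until it is fully open against its stop. Only touch it: do not pick up, shove or tip the case, and leave the other things on the bench where they are. Finish with the lid left standing open, the case flat on the bench and the hand clear.

Things in the scene. Friction and masses are not known exactly. Their poses are not given: they have to be found in the camera images.
- case: Drill bit case, loose on the bench, 1.2 kg. Black tub 130 mm front to back, 190 wide, 27 high, under a grey lid 132 front to back, 192 wide, 15 deep: 42 mm high closed. Inside, twist drills lie in a cradle up to 20 mm above the bench. Origin: centre of the underside. x points from the front (tab side) to the rear hinge, z up; the width is along y.
- tab (a joint): Turn of the grey release tab, rad: 0 at rest, 0.35 at its stop. A rocker on a pivot 69 mm in front of the case's centre, 14 mm up; its thumb plate, 40 mm wide, 3 thick, sticks out 28 mm to the front of the pivot; a hook 23 mm tall, 24 wide stands at its inner end. Pressed down 4 to 5 mm at tab_top (about 0.2 rad, some 3 N) the hook frees the lid. A spring returns the tab.
- tab_top (a point): Where to press: on top of the tab's thumb plate, 20 mm in front of its pivot, 8 mm from the plate's front end, mid-width; 17.5 mm above the bench at rest. It moves with the tab. The hook's front face is 13 mm behind it.
- lid (a joint): Opening angle of the lid, rad: 0 closed and latched, 1.9 fully open at its stop. Once unlatched a spring lifts it to about 0.65 rad; beyond that the stiff hinge holds it wherever it is left, and 1 to 2 N at the front edge moves it.
- lid_edge (a point): Middle of the lid's lower front edge, 132 mm from the hinge axis. It moves with the lid. The lid is an upturned tray: from this edge its front skirt rises 12 mm to the underside of the 3 mm top plate.
- hinge_mid (a point): Middle of the lid's hinge axis at the rear of the case, 66 mm behind the case's centre and 27 mm above the bench. The axis runs along the case's y; the lid's front edge swings up and over to the rear.
- collar: Bystander: short open aluminium sleeve standing upright, 100 mm outside diameter, 60 mm high. Origin: centre of its underside.
- rivet_tin: Bystander: closed steel tin of rivets, 68 mm diameter, 65 mm high. Origin: centre of its underside.
- screwdriver: Bystander: screwdriver, 200 mm long with a red handle 26 mm thick, lying flat on the bench. Origin: on the bench under its middle; x points to the blade.
Not all that is in view belongs to the job. Several things look just like the case: the one meant starts farthest from the robot's base.

How it is judged:
By the outcome, as a careful person would: the job done as asked, in the order asked, and still so for the second after the job is handed in, with the robot touching nothing.
It also fails if it takes over 48 s, if anything falls off the work surface, if the arm or the gripper's body presses on something with over 40 N, if the wrist force passes 120 N, or if a joint passes its speed limit or range.

## Working session

There is one attempt and no reset: what is moved stays moved. The work goes in short steps, Python scripts to look and compute and a tool call to move; the robot and the scene stay as the last step left them, time stands still between calls to the robot, and variables do not carry over. Pictures are saved under pics/ and viewed, and the job is handed in when it is done.

Besides the shell and the picture viewer there is one more tool, called after "Request:" by a JSON object that holds its "fn" and its "kwargs", one argument or row to a line. jog_arm: Moves the arm, as the interface text tells. Its arguments: {"type":"object","properties":{"commands":{"type":"string"},"gripper":{"type":"number"},"grip_force":{"type":"number"}},"required":["commands"]}

```bash
mkdir -p pics; ls
cat > h.py <<'E'
import numpy as np, cv2
from plant import get_state, vision, ctrl, cut_out
def cam(n,save=None):
    c=vision.read_camera(n)
    if save: cv2.imwrite('pics/'+save,c['frame'][:,:,::-1])
    return c
def world(c,uv):
    uv=np.asarray(uv,float).reshape(-1,2)
    K=np.array([[c['fx'],0,c['cx']],[0,c['fy'],c['cy']],[0,0,1]])
    n=cv2.undistortPoints(uv.reshape(-1,1,2),K,np.array(c['D'],float)).reshape(-1,2)
    z=c['z_map'][uv[:,1].astype(int),uv[:,0].astype(int)]
    P=np.c_[n*z[:,None],z]
    W=(P-np.array(c['t']).reshape(1,3))@np.array(c['R'])
    W[z==0]=np.nan
    return W
def proj(c,X):
    K=np.array([[c['fx'],0,c['cx']],[0,c['fy'],c['cy']],[0,0,1]])
    r,_=cv2.Rodrigues(np.array(c['R'],float))
    return cv2.projectPoints(np.asarray(X,float).reshape(-1,3),r,np.array(c['t'],float),K,np.array(c['D'],float))[0].reshape(-1,2)
E
python3 - <<'E'
from h import *
for n in ['scene','top','wrist']:
    c=cam(n,n+'0.png')
    print(n,-np.array(c['R']).T@np.array(c['t']))
    for q in ['case','tab','lid','collar','rivet_tin','screwdriver']:
        for d in cut_out(n,q):
            m=d['pixels']; vs,us=np.nonzero(m)
            W=world(c,np.c_[us,vs]) if len(us) else np.zeros((1,3))
            print(q,round(d['conf'],2),np.round(d['box']),np.nanmedian(W,0).round(3),len(us))
print(get_state())
E
```

```text
pics
scene [0.95311991 0.45748237 0.91899563]
case 0.77 [280. 195.  72.  77.] [ 0.387 -0.026  0.039] 4001
case 0.76 [305. 301. 111.  94.] [0.589 0.183 0.04 ] 5912
case 0.75 [458. 242.  94.  69.] [0.279 0.396 0.039] 4854
case 0.57 [225. 265.  50.  52.] [ 0.613 -0.017  0.032] 1423
tab 0.67 [398. 330.  41.  43.] [0.556 0.38  0.062] 1171
tab 0.66 [247. 200.  12.  18.] [ 0.426 -0.092  0.015] 150
tab 0.54 [324. 271.  19.  13.] [0.494 0.173 0.016] 120
lid 0.93 [210. 138.  86.  61.] [ 0.318 -0.295  0.039] 2673
lid 0.8 [285. 192.  64.  71.] [ 0.377 -0.029  0.039] 3456
lid 0.79 [303. 297. 107.  87.] [0.586 0.182 0.04 ] 5328
lid 0.68 [458. 238.  88.  65.] [0.271 0.394 0.039] 4237
collar 0.62 [223. 266.  49.  53.] [ 0.614 -0.019  0.031] 1459
rivet_tin 0.81 [399. 332.  39.  42.] [0.556 0.381 0.062] 1160
rivet_tin 0.6 [226. 266.  50.  53.] [ 0.611 -0.018  0.03 ] 1523
screwdriver 0.73 [466. 334.  94.  24.] [0.48  0.464 0.02 ] 726
screwdriver 0.31 [305. 302. 111.  90.] [0.589 0.183 0.04 ] 5902
top [0.39279811 0.1267617  1.15637381]
case 0.84 [499. 310.  72.  80.] [ 0.308 -0.298  0.041] 4704
case 0.7
[... 853 characters left out ...]
': 1.05, 'qpos': array([-1.48497746e+00,  2.86305234e-01,  1.57671266e+00, -1.94548144e-06,
        1.27861995e+00, -1.50001041e-01]), 'dq': array([-6.24162913e-04, -7.42841949e-04,  3.40622943e-05, -1.22600619e-03,
       -2.42997846e-04,  3.54317515e-04]), 'joint_efforts': array([-8.13081333e-04, -4.05976403e+01, -2.92944449e+01, -1.13702215e-04,
        5.37647138e-04, -5.97453607e-06]), 'eef_pos': array([ 0.1577327 , -0.65628682,  0.23131451]), 'tcp_rot': array([ 9.93056638e-01,  1.17637211e-01, -2.05956950e-07, -2.26163304e-05]), 'contact_force': array([-0.05112315,  0.55857255, -0.316431  ]), 'wrist_torque': array([ 0.02478331, -0.00570831,  0.02921013]), 'opening': 1.0031491713125347}
```

View pics/top0.png

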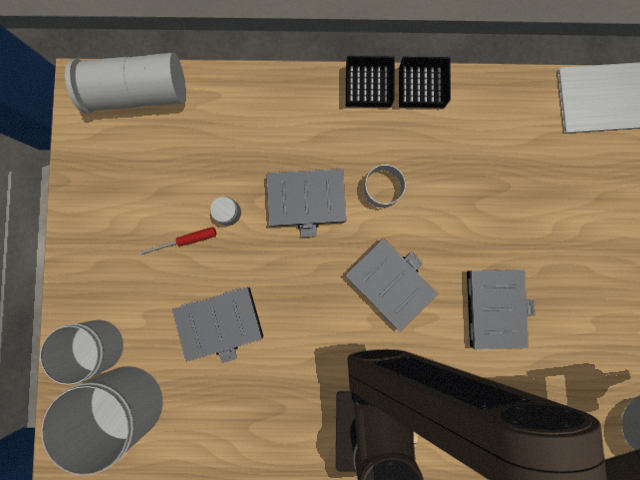

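View pics/scene0.png

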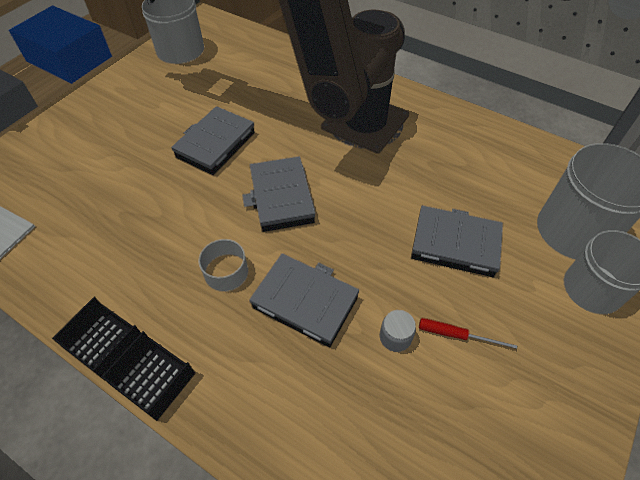

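Run:
```python
from h import *
for n in ['scene','top']:
    c=cam(n)
    v,u=np.mgrid[0:480,0:640]; W=world(c,np.c_[u.ravel(),v.ravel()])
    m=(np.abs(W[:,0]-.58)<.13)&(np.abs(W[:,1]-.178)<.15)
    for lo,hi,nm in [(.036,.048,'lid'),(.012,.022,'tab')]:
        P=W[m&(W[:,2]>lo)&(W[:,2]<hi)]
        if nm=='lid':
            P=P[(P[:,2]>np.median(P[:,2])-.003)]
            r=cv2.minAreaRect((P[:,:2]*1000).astype(np.float32)); print(n,nm,r,len(P),np.median(P[:,2])); print(cv2.boxPoints(r).round(1))
        else:
            P=P[P[:,0]<.53]; print(n,nm,P.mean(0).round(4),P.min(0).round(4),P.max(0).round(4),len(P))
    for nm,x,y in [('collar',.62,-.03),('tin',.54,.37)]:
        P=W[(np.abs(W[:,0]-x)<.1)&(np.abs(W[:,1]-y)<.08)&(W[:,2]>.05)&(W[:,2]<.075)]
        print(nm,P.min(0).round(3),P.max(0).round(3))
```

```text
scene lid ((581.9754638671875, 149.1988983154297), (133.87049865722656, 247.42010498046875), 4.491458892822266) 4921 0.040605309588431206
[[505.6 267.3]
 [524.9  20.6]
 [658.4  31.1]
 [639.  277.8]]
scene tab [0.4936 0.18   0.0152] [0.4832 0.1508 0.012 ] [0.5298 0.2681 0.0202] 95
collar [ 0.563 -0.068  0.05 ] [0.662 0.032 0.061]
tin [0.512 0.345 0.05 ] [0.577 0.412 0.068]
top lid ((577.0642700195312, 150.0718231201172), (140.8458709716797, 245.64295959472656), 4.094172954559326) 3718 0.04193513245677315
[[498.1 267.6]
 [515.6  22.5]
 [656.1  32.6]
 [638.5 277.6]]
top tab [0.4976 0.1711 0.0172] [0.4814 0.0802 0.012 ] [0.5212 0.2572 0.0218] 177
collar [ 0.561 -0.067  0.05 ] [0.657 0.032 0.064]
tin [0.51  0.345 0.05 ] [0.573 0.409 0.071]
```

Run:
```python
from h import *
for n in ['scene','top']:
    c=cam(n)
    v,u=np.mgrid[0:480,0:640]; W=world(c,np.c_[u.ravel(),v.ravel()])
    m=(np.abs(W[:,0]-.58)<.13)&(W[:,1]>.06)&(W[:,1]<.3)
    P=W[m&(W[:,2]>.037)&(W[:,2]<.048)]
    r=cv2.minAreaRect((P[:,:2]*1000).astype(np.float32)); print(n,r,len(P)); b=cv2.boxPoints(r);print(b.round(1))
    e=(b[np.argsort(b[:,1])[-2:]].mean(0)-b[np.argsort(b[:,1])[:2]].mean(0)); yaw=np.arctan2(-e[0],e[1]); print('yaw',yaw)
    ctr=np.array(r[0])/1000; R=np.array([[np.cos(yaw),-np.sin(yaw)],[np.sin(yaw),np.cos(yaw)]])
    L=(P[:,:2]-ctr)@R; print('pct',np.percentile(L,[.5,99.5],axis=0).round(4), P.mean(0))
    Q=W[m&(W[:,2]>.014)&(W[:,2]<.022)]; q=(Q[:,:2]-ctr)@R; s=(q[:,0]<-.076)&(np.abs(q[:,1])<.05); q=q[s]
    print('tab local',q.min(0).round(4),q.max(0).round(4),np.median(q,0).round(4),np.median(Q[s,2]),len(q))
    for x in (-.088,-.093): print('tab world',ctr+R@[x,0])
    X=[]
    for l in [(-.097,-.02),(-.097,.02),(-.076,.02),(-.076,-.02)]: X.append([*(ctr+R@l),.0175])
    for l in [(-.066,-.096),(-.066,.096),(.066,.096),(.066,-.096)]: X.append([*(ctr+R@l),.042])
    f=c['frame'][:,:,::-1].copy(); p=proj(c,X)
    p4=((p)*16).astype(np.int32)
    f=cv2.resize(f,None,fx=4,fy=4); p=(p*4+2).astype(np.int32)
    cv2.polylines(f,[p[:4]],True,(0,255,0),1);cv2.polylines(f,[p[4:]],True,(0,0,255),1)
    cx,cy=p.mean(0).astype(int); cv2.imwrite(f'pics/fit_{n}.png',f[max(0,cy-280):cy+280,cx-380:cx+380])
```

```text
scene ((577.6381225585938, 176.33493041992188), (139.14382934570312, 192.57801818847656), 4.171517848968506) 5025
[[501.2 267.3]
 [515.3  75.2]
 [654.   85.4]
 [640.  277.4]]
yaw 0.07280649
pct [[-0.062  -0.0948]
 [ 0.0682  0.0954]] [0.58339686 0.18033163 0.04061234]
tab local [-0.0931 -0.0182] [-0.0761  0.0199] [-0.0865  0.0033] 0.015628378096657188 61
tab world [0.48987126 0.16993362]
tab world [0.4848845  0.16956991]
top ((574.7176513671875, 176.55807495117188), (141.73358154296875, 191.6842041015625), 4.241639614105225) 4001
[[497.  266.9]
 [511.1  75.7]
 [652.5  86.2]
 [638.3 277.4]]
yaw 0.07403035
pct [[-0.0616 -0.0947]
 [ 0.0697  0.095 ]] [0.57817656 0.17684563 0.04175292]
tab local [-0.0923 -0.0197] [-0.0761  0.0191] [-0.0846 -0.0005] 0.017359424852302473 96
tab world [0.48695868 0.17004935]
tab world [0.48197238 0.16967954]
```

Request:
{"fn": "jog_arm", "kwargs": {
  "commands": "0.04 0.045 0 0 0 0; 0.08 0.09 0 0 0 -0.03; 0.12 0.135 0 0 0 -0.06; 0.16 0.18 0 0 0 -0.09; 0.2 0.23 0 0 0 -0.12; 0.24 0.28 0 0 0 -0.15; 0.28 0.33 0 0 0 -0.1625; 0.29 0.385 0 0 0 -0.1625; 0.295 0.44 0 0 0 -0.1625; 0.3 0.5 0 0 0 -0.1625; 0.305 0.56 0 0 0 -0.1625; 0.31 0.62 0 0 0 -0.1625; 0.315 0.68 0 0 0 -0.1625; 0.32 0.74 0 0 0 -0.1625; 0.32 0.79 -0.02 0 0 -0.1625; 0.32 0.826 -0.05 0 0 -0.1625; 0.32 0.826 -0.09 0 0 -0.1625; 0.32 0.826 -0.11 0 0 -0.1625; 0.32 0.826 -0.11 0 0 -0.1625",
  "gripper": 0
}}

```text
time: 3.62
eef_pos: [0.4762, 0.1696, 0.1195]
tcp_rot: [0.999, 0.037, -0.002, 0.0]
contact_force: [0.1, 1.0, -0.0]
opening: -0.004
```

Request:
{"fn": "jog_arm", "kwargs": {
  "commands": "0.003 0 -0.03 0.007 -0.1 0; 0.01 0 -0.06 0.015 -0.2 0; 0.01 0.0 -0.08 0.015 -0.2 0; 0.01 0.0 -0.08 0.015 -0.2 0"
}}

```text
time: 4.12
eef_pos: [0.4874, 0.1695, 0.0412]
tcp_rot: [0.994, 0.036, 0.099, -0.004]
contact_force: [0.3, 0.1, -0.1]
opening: -0.004
```

Run:
```python
from h import *
print(get_state()['eef_pos'],get_state()['tcp_rot'],get_state()['qpos'])
for n in ['scene','wrist']:
    c=cam(n,n+'1.png')
    if n=='scene': cv2.imwrite('pics/s1.png',cv2.resize(c['frame'][180:380,190:450,::-1],None,fx=3,fy=3))
```

```text
[0.48741247 0.16946286 0.04121209] [ 0.99438338  0.03627342  0.09935816 -0.00372558] [ 0.14469276  0.09769084  2.19940963 -0.0232405   0.64592223  1.65973024]
```

View pics/s1.png

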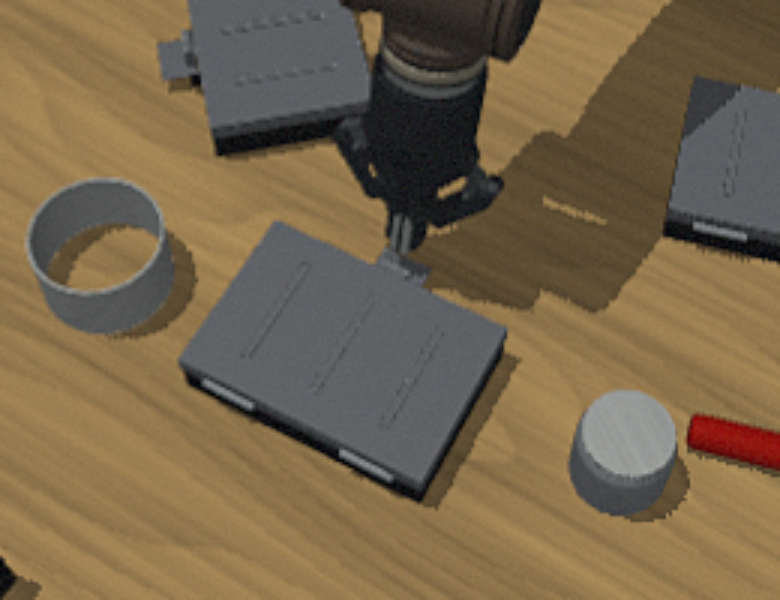

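View pics/wrist1.png

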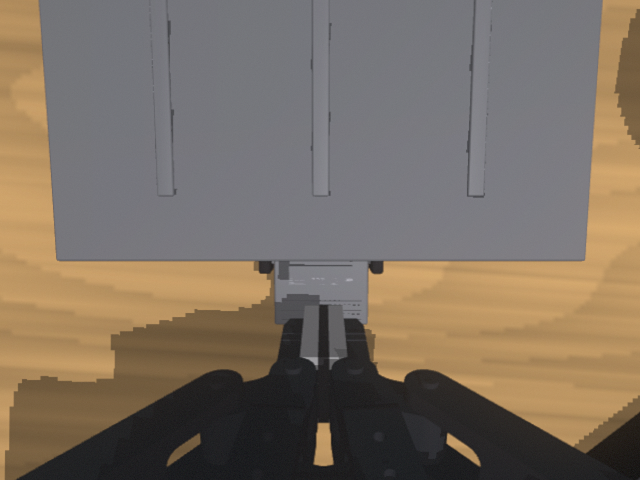

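Request:
{"fn": "jog_arm", "kwargs": {
  "commands": "0 0.0005 -0.012 0 0 0; 0 0.0005 -0.018 0 0 0; 0 0.0005 -0.022 0 0 0; 0 0.0005 -0.025 0 0 0; 0 0.0005 -0.027 0 0 0; 0 0.0005 -0.028 0 0 0; 0 0.0005 -0.028 0 0 0"
}}

```text
time: 5.1
eef_pos: [0.4875, 0.1702, 0.0132]
tcp_rot: [0.994, 0.036, 0.1, -0.004]
contact_force: [-1.6, -0.8, 1.1]
opening: -0.004
```

Run:
```python
from h import *
c=cam('scene','scene2.png'); cv2.imwrite('pics/s2.png',cv2.resize(c['frame'][180:380,190:450,::-1],None,fx=3,fy=3))
```

```text
(no output)
```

View pics/s2.png

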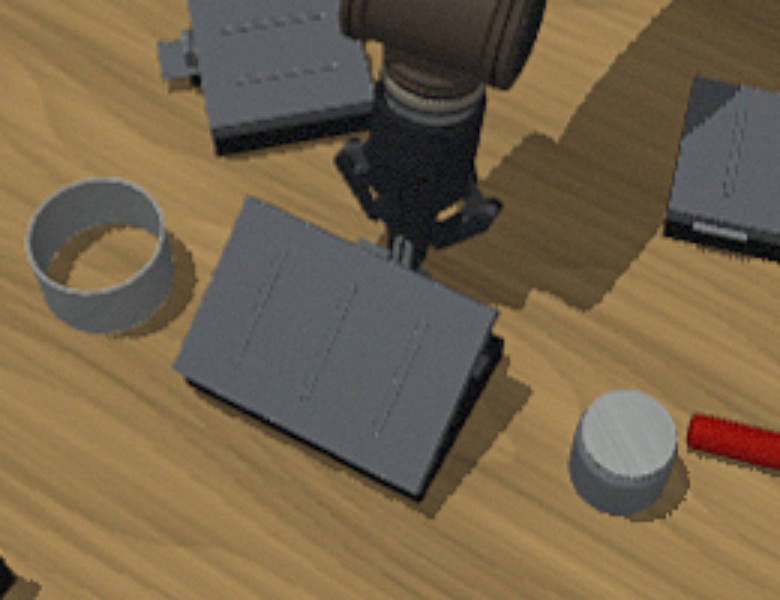

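Request:
{"fn": "jog_arm", "kwargs": {
  "commands": "0 0 0 0 0 0; 0 0 0 0 0 0; 0 0 0 0 0 0; -0.002 0 0.008 0 0 0; -0.01 0 0.015 0 0 0; -0.025 0 0.03 0 0 0; -0.03 0 0.045 0 0 0; -0.03 0 0.045 0 0 0"
}}

```text
time: 6.15
eef_pos: [0.4583, 0.1705, 0.0599]
tcp_rot: [0.994, 0.037, 0.102, -0.004]
contact_force: [0.2, 0.2, -0.2]
opening: -0.002
```

Run:
```python
from h import *
print(get_state()['qpos'])
for n in ['scene','top']:
    c=cam(n,n+'3.png')
    v,u=np.mgrid[0:480,0:640]; W=world(c,np.c_[u.ravel(),v.ravel()])
    C=np.array([.580,.1768]);y=.073;R=np.array([[np.cos(y),-np.sin(y)],[np.sin(y),np.cos(y)]])
    L=(W[:,:2]-C)@R
    for ym in (-.08,.08):
      m=(np.abs(L[:,1]-ym)<.012)&(L[:,0]>-.075)&(L[:,0]<.08)&(W[:,2]>.045)
      x=L[m,0];z=W[m,2]; p=np.polyfit(x,z,1); print(n,ym,'theta',-np.arctan(p[0]),'x',x.min(),x.max(),'z',z.min(),z.max(),m.sum())
cv2.imwrite('pics/s3.png',cv2.resize(cv2.imread('pics/scene3.png')[180:380,190:450],None,fx=3,fy=3))
```

```text
[ 1.56651013e-01 -1.05292584e-03  2.25937551e+00 -2.57557017e-02
  6.79814199e-01  1.67230194e+00]
scene -0.08 theta 0.625190684020391 x -0.039159425069908285 0.06828538516695191 z 0.04504382421457349 0.11727707339296072 631
scene 0.08 theta 0.6284585990549034 x -0.04084963658906201 0.07145790501497383 z 0.04501587902489985 0.11841327805377941 731
top -0.08 theta 0.6016519445901013 x -0.04100050536605779 0.06893280201734829 z 0.04513068988386821 0.11996159368082329 388
top 0.08 theta 0.6028880232547785 x -0.04010877867244174 0.06568303300236202 z 0.04521564499068907 0.12005864131144424 381
```

View pics/s3.png

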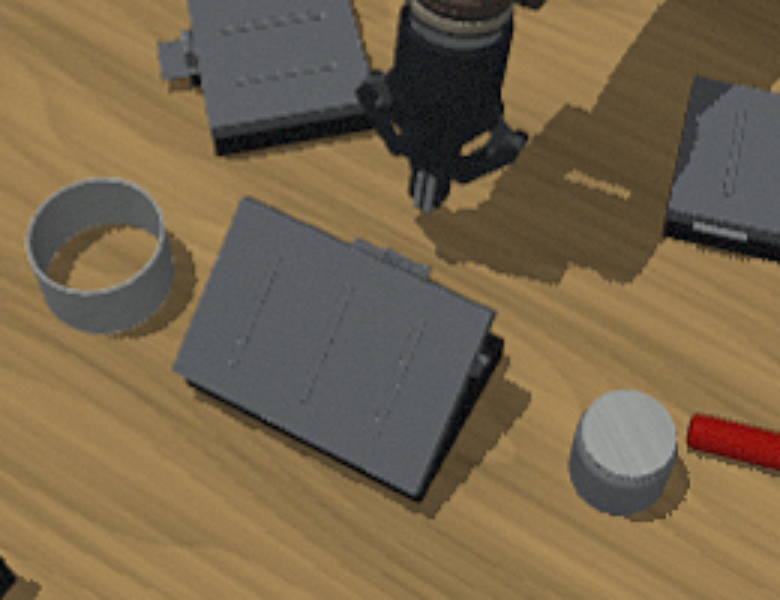

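```bash
cat > k.py <<'E'
import numpy as np
from scipy.optimize import least_squares
D=[(.28631,1.57671,1.27862,.67497,.23131),(.09769,2.19941,.64592,np.hypot(.48741,.16946),.04121),(-.00105,2.25938,.67981,np.hypot(.4583,.1705),.0599)]
def fk(p,q1,q2,q4):
    a1,a2,L,h,r0,e=p
    s=q1+q2
    return np.array([r0+a1*np.sin(q1)+a2*np.sin(s)+e*np.cos(s)+L*np.sin(s+q4), h+a1*np.cos(q1)+a2*np.cos(s)-e*np.sin(s)+L*np.cos(s+q4)])
f=lambda p:np.concatenate([fk(p,*d[:3])-d[3:] for d in D]+[0.01*(p[4:])])
s=least_squares(f,[.4,.4,.2,.3,0,0]);P=s.x
if __name__=='__main__':
    print(P,f(P))
    def ik(r,z,t):
        g=least_squares(lambda q:fk(P,q[0],q[1],np.pi-t-q[0]-q[1])-[r,z],[0,2.2]); q=g.x
        return q[0],q[1],np.pi-t-q[0]-q[1],g.cost
    for r,z,t in [(.49,.06,.2),(.49,.07,.785),(.53,.07,.785),(.57,.07,.785),(.57,.083,.785),(.57,.083,.5),(.51,.07,.5),(.65,.14,.4),(.71,.14,-.2)]:
        print(r,z,t,np.round(ik(r,z,t),3))
E
python3 k.py
```

```text
[0.43292365 0.56481268 0.22266209 0.21216301 0.01508681 0.01124857] [-2.58405239e-06  7.08798604e-06  1.12093835e-05  1.79994113e-05
 -1.01340919e-05 -2.50868891e-05  1.50868052e-04  1.12485743e-04]
0.49 0.06 0.2 [2.000e-03 2.255e+00 6.840e-01 0.000e+00]
0.49 0.07 0.785 [-0.16   2.528 -0.012  0.   ]
0.53 0.07 0.785 [-0.055  2.436 -0.024  0.   ]
0.57 0.07 0.785 [ 0.039  2.343 -0.025  0.   ]
0.57 0.083 0.785 [0.007 2.342 0.007 0.   ]
0.57 0.083 0.5 [0.042 2.215 0.385 0.   ]
0.51 0.07 0.5 [-0.072  2.357  0.356  0.   ]
0.65 0.14 0.4 [0.154 1.946 0.642 0.   ]
0.71 0.14 -0.2 [0.537 1.426 1.379 0.   ]
```

```bash
cat > traj.py <<'E'
from h import *
from k import fk,P,least_squares
C=np.array([.580,.1768]);Y=.073
def row(lx,z,t,p0,t0):
    w=C+lx*np.array([np.cos(Y),np.sin(Y)])
    return np.round([w[0]-p0[0],w[1]-p0[1],z-p0[2],np.sin(Y)*(t-t0),-np.cos(Y)*(t-t0),0],4)
def contact(th,s=.02,hw=.011,t=None):
    if t is None: t=max(min(.5,np.pi/2-th-.05),-.25)
    E=np.array([.066-.132*np.cos(th),.027+.132*np.sin(th)])
    return E-s*np.array([-np.sin(t),np.cos(t)])-hw*np.array([np.cos(t),np.sin(t)]),t
E
python3 - <<'E'
from traj import *
p0=get_state()['eef_pos'];t0=.2
print(row(-.105,.065,.5,p0,t0),row(-.0406,.07,.5,p0,t0))
for th in np.arange(.6,1.95,.1):
    c,t=contact(th); w=C+c[0]*np.array([np.cos(Y),np.sin(Y)]); r=np.hypot(*w)
    q=least_squares(lambda q:fk(P,q[0],q[1],np.pi-t-q[0]-q[1])-[r,c[1]],[0,2.2]).x
    print(round(th,2),np.round(c,4),round(t,3),row(*c,t,p0,t0),np.round([*q,np.pi-t-sum(q)],2))
E
```

```text
[ 0.0176 -0.0011  0.0065  0.0219 -0.2992  0.    ] [ 0.0818  0.0036  0.0115  0.0219 -0.2992  0.    ]
0.6 [-0.043   0.0787] 0.5 [ 0.0794  0.0034  0.0202  0.0219 -0.2992  0.    ] [0.04 2.23 0.38]
0.7 [-0.035   0.0892] 0.5 [ 0.0873  0.004   0.0307  0.0219 -0.2992  0.    ] [0.04 2.21 0.4 ]
0.8 [-0.026   0.0989] 0.5 [ 0.0963  0.0047  0.0403  0.0219 -0.2992  0.    ] [0.04 2.18 0.42]
0.9 [-0.0161  0.1076] 0.5 [ 0.1062  0.0054  0.049   0.0219 -0.2992  0.    ] [0.04 2.16 0.44]
1.0 [-0.0054  0.1152] 0.5 [ 0.1169  0.0062  0.0567  0.0219 -0.2992  0.    ] [0.05 2.13 0.46]
1.1 [0.0043 0.1219] 0.421 [ 0.1265  0.0069  0.0634  0.0161 -0.2202  0.    ] [0.09 2.06 0.57]
1.2 [0.014  0.1276] 0.321 [ 0.1363  0.0076  0.0691  0.0088 -0.1205  0.    ] [0.13 1.98 0.71]
1.3 [0.0243 0.1323] 0.221 [ 0.1465  0.0084  0.0737  0.0015 -0.0207  0.    ] [0.19 1.9  0.83]
1.4 [0.0351 0.1359] 0.121 [ 0.1572  0.0091  0.0774 -0.0058  0.079   0.    ] [0.25 1.81 0.96]
1.5 [0.0461 0.1384] 0.021 [ 0.1682  0.0099  0.0799 -0.0131  0.1787  0.    ] [0.31 1.73 1.08]
1.6 [0.0573 0.1399] -0.079 [ 0.1794  0.0108  0.0813 -0.0204  0.2785  0.    ] [0.38 1.64 1.21]
1.7 [0.0686 0.1402] -0.179 [ 0.1907  0.0116  0.0817 -0.0277  0.3782  0.    ] [0.45 1.55 1.33]
1.8 [0.0804 0.1389] -0.25 [ 0.2024  0.0124  0.0804 -0.0328  0.4488  0.    ] [0.51 1.47 1.41]
1.9 [0.0931 0.1353] -0.25 [ 0.2151  0.0134  0.0767 -0.0328  0.4488  0.    ] [0.54 1.44 1.42]
```

Request:
{"fn": "jog_arm", "kwargs": {
  "commands": "0.008 -0.001 0.004 0.011 -0.15 0; 0.018 -0.001 0.007 0.022 -0.3 0; 0.04 0.001 0.008 0.022 -0.3 0; 0.06 0.002 0.01 0.022 -0.3 0; 0.08 0.0035 0.0115 0.022 -0.3 0; 0.08 0.0035 0.0115 0.022 -0.3 0; 0.08 0.0035 0.0115 0.022 -0.3 0"
}}

```text
time: 7.12
eef_pos: [0.5366, 0.1735, 0.0687]
tcp_rot: [0.968, 0.036, 0.247, -0.009]
contact_force: [0.7, -0.3, -1.2]
opening: -0.001
```

Run:
```python
from h import *
print(get_state()['eef_pos'],get_state()['qpos'])
for n in ['scene','wrist']: cam(n,n+'4.png')
cv2.imwrite('pics/s4.png',cv2.resize(cv2.imread('pics/scene4.png')[180:380,190:450],None,fx=3,fy=3))
```

```text
[0.53655024 0.17352757 0.06867823] [ 0.14912651  0.05113088  2.24483694 -0.10575793  0.34968392  1.73677279]
```

View pics/s4.png

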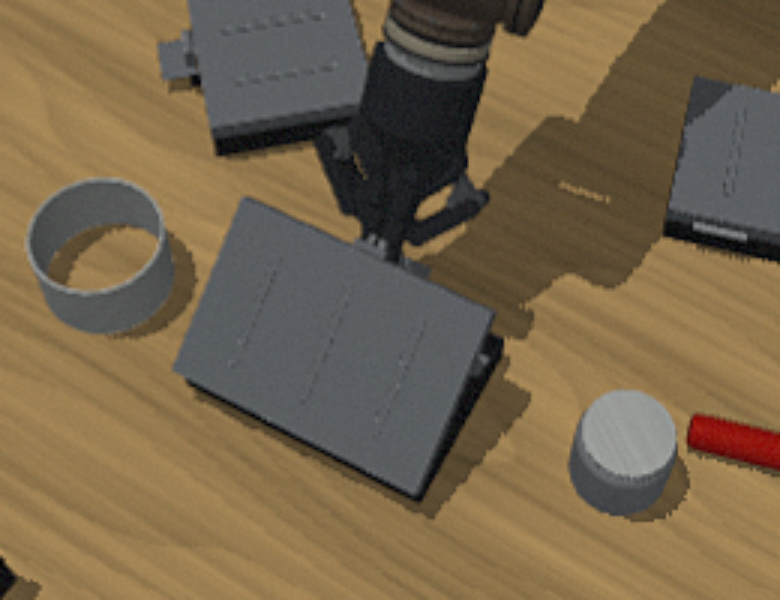

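View pics/wrist4.png

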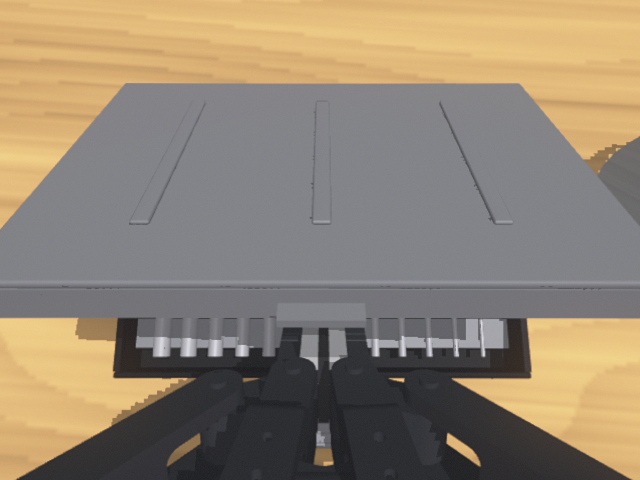

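Run:
```python
from traj import *
p0=get_state()['eef_pos'];t0=.5
for th in np.arange(.6,1.95,.05):
    c,t=contact(th); print(round(th,2),row(*c,t,p0,t0))
```

```text
0.6 [ 0.0006  0.      0.0097  0.     -0.      0.    ]
0.65 [ 0.0044  0.0003  0.0151  0.     -0.      0.    ]
0.7 [ 0.0086  0.0006  0.0202  0.     -0.      0.    ]
0.75 [ 0.0129  0.0009  0.0252  0.     -0.      0.    ]
0.8 [ 0.0175  0.0013  0.0299  0.     -0.      0.    ]
0.85 [ 0.0224  0.0016  0.0344  0.     -0.      0.    ]
0.9 [ 0.0274  0.002   0.0386  0.     -0.      0.    ]
0.95 [ 0.0327  0.0024  0.0426  0.     -0.      0.    ]
1.0 [ 0.0381  0.0028  0.0463  0.     -0.      0.    ]
1.05 [ 0.0431  0.0031  0.0497 -0.0021  0.0291  0.    ]
1.1 [ 0.0477  0.0035  0.0529 -0.0058  0.079   0.    ]
1.15 [ 0.0525  0.0038  0.0559 -0.0094  0.1289  0.    ]
1.2 [ 0.0575  0.0042  0.0586 -0.0131  0.1787  0.    ]
1.25 [ 0.0626  0.0046  0.0611 -0.0167  0.2286  0.    ]
1.3 [ 0.0678  0.0049  0.0633 -0.0204  0.2785  0.    ]
1.35 [ 0.0731  0.0053  0.0652 -0.024   0.3283  0.    ]
1.4 [ 0.0785  0.0057  0.0669 -0.0277  0.3782  0.    ]
1.45 [ 0.0839  0.0061  0.0683 -0.0313  0.4281  0.    ]
1.5 [ 0.0894  0.0065  0.0695 -0.035   0.4779  0.    ]
1.55 [ 0.095   0.0069  0.0703 -0.0386  0.5278  0.    ]
1.6 [ 0.1006  0.0073  0.0709 -0.0422  0.5777  0.    ]
1.65 [ 0.1063  0.0078  0.0712 -0.0459  0.6275  0.    ]
1.7 [ 0.1119  0.0082  0.0712 -0.0495  0.6774  0.    ]
1.75 [ 0.1176  0.0086  0.0709 -0.0532  0.7273  0.    ]
1.8 [ 0.1237  0.009   0.0699 -0.0547  0.748   0.    ]
1.85 [ 0.13    0.0095  0.0683 -0.0547  0.748   0.    ]
1.9 [ 0.1363  0.01    0.0663 -0.0547  0.748   0.    ]
```

Request:
{"fn": "jog_arm", "kwargs": {
  "commands": "0.0006 0 0.005 0 0 0; 0.0006 0 0.0097 0 0 0; 0.0044 0.0003 0.0151 0 0 0; 0.0086 0.0006 0.0202 0 0 0; 0.0129 0.0009 0.0252 0 0 0; 0.0175 0.0013 0.03 0 0 0; 0.0224 0.0016 0.0344 0 0 0; 0.0274 0.002 0.0386 0 0 0; 0.0274 0.002 0.0386 0 0 0"
}}

```text
time: 8.35
eef_pos: [0.5662, 0.1757, 0.1093]
tcp_rot: [0.968, 0.035, 0.249, -0.009]
contact_force: [0.1, 0.3, 0.2]
opening: -0.001
```

```bash
cat > th.py <<'E'
from h import *
import sys
tag=sys.argv[1]
C=np.array([.580,.1768]);y=.073;R=np.array([[np.cos(y),-np.sin(y)],[np.sin(y),np.cos(y)]])
print(get_state()['eef_pos'].round(4),get_state()['qpos'].round(3),get_state()['contact_force'].round(2))
for n in ['scene','top']:
    c=cam(n,n+tag+'.png')
    v,u=np.mgrid[0:480,0:640]; W=world(c,np.c_[u.ravel(),v.ravel()])
    L=(W[:,:2]-C)@R
    for ym in (-.08,.08):
      m=(np.abs(L[:,1]-ym)<.012)&(L[:,0]>-.075)&(L[:,0]<.16)&(W[:,2]>.05)
      x=L[m,0];z=W[m,2]
      if m.sum()<20: print(n,ym,'few');continue
      q=np.c_[x,z]; q=q-q.mean(0); d=np.linalg.svd(q,full_matrices=False)[2][0]; d=d*np.sign(d[1])
      print(n,ym,'theta',np.arctan2(d[1],-d[0]).round(3),'x',x.min().round(3),x.max().round(3),'z',z.max().round(3),m.sum())
cv2.imwrite('pics/s%s.png'%tag,cv2.resize(cv2.imread('pics/scene%s.png'%tag)[160:380,190:450],None,fx=2.7,fy=2.7))
E
python3 th.py 5
```

```text
[0.5662 0.1757 0.1093] [ 0.144  0.037  2.167 -0.08   0.437  1.706] [0.12 0.33 0.24]
scene -0.08 theta 0.912 x -0.012 0.067 z 0.142 579
scene 0.08 theta 0.91 x -0.014 0.067 z 0.142 672
top -0.08 theta 0.883 x -0.013 0.068 z 0.145 268
top 0.08 theta 0.88 x -0.013 0.065 z 0.142 257
```

View pics/s5.png

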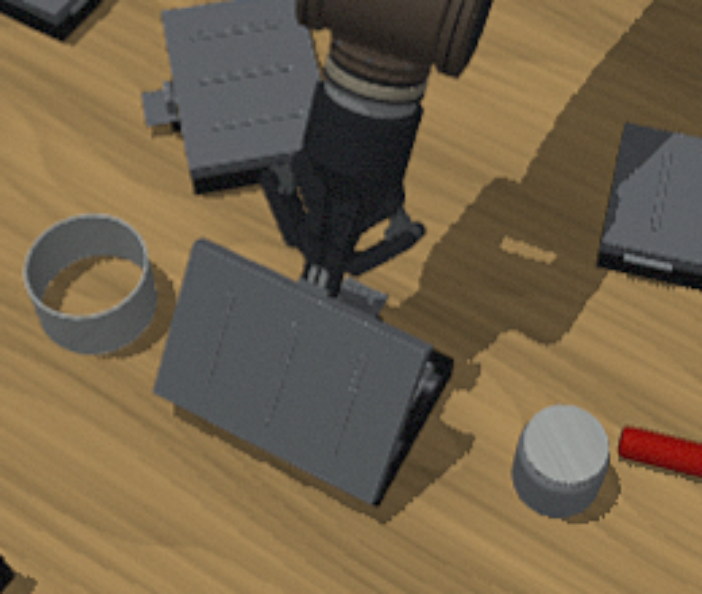

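Request:
{"fn": "jog_arm", "kwargs": {
  "commands": "0.0053 0.0004 0.004 0 0 0; 0.0107 0.0008 0.0077 0 0 0; 0.0157 0.0011 0.0111 -0.002 0.029 0; 0.0203 0.0015 0.0143 -0.006 0.079 0; 0.0251 0.0018 0.0173 -0.009 0.129 0; 0.03 0.0022 0.02 -0.013 0.179 0; 0.0352 0.0026 0.0225 -0.017 0.229 0; 0.0404 0.0029 0.0247 -0.02 0.2785 0; 0.0457 0.0033 0.0266 -0.024 0.328 0; 0.0511 0.0037 0.0283 -0.028 0.378 0; 0.0565 0.0041 0.0297 -0.031 0.428 0; 0.062 0.0045 0.031 -0.035 0.478 0; 0.0676 0.005 0.0317 -0.039 0.528 0; 0.0732 0.0053 0.0323 -0.042 0.578 0; 0.0732 0.0053 0.0323 -0.042 0.578 0"
}}

```text
time: 10.32
eef_pos: [0.6396, 0.1809, 0.1408]
tcp_rot: [0.999, 0.036, -0.038, 0.001]
contact_force: [-0.4, -0.4, 0.0]
opening: 0.0
```

```bash
python3 th.py 6
```

```text
[0.6396 0.1809 0.1408] [0.122 0.385 1.624 0.005 1.209 1.618] [-0.45 -0.43  0.01]
scene -0.08 theta 1.562 x 0.074 0.089 z 0.16 278
scene 0.08 theta 1.56 x 0.073 0.089 z 0.161 331
top -0.08 theta 1.595 x 0.036 0.085 z 0.161 121
top 0.08 few
```

View pics/s6.png

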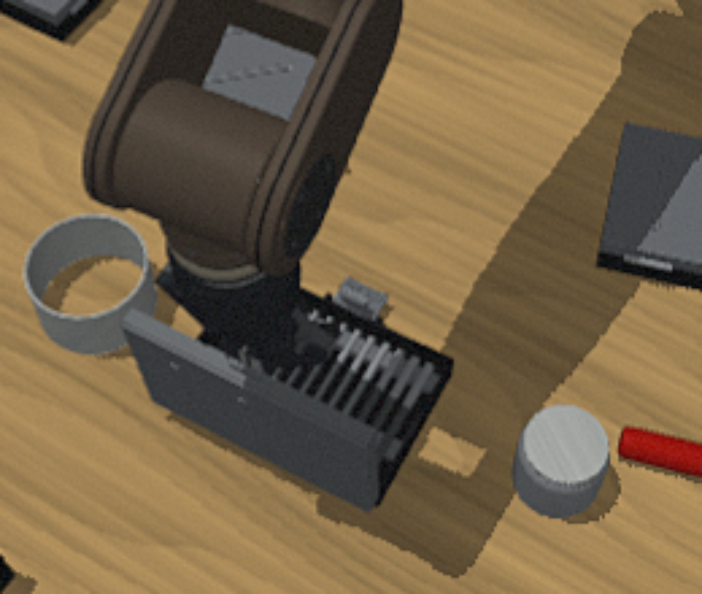

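Request:
{"fn": "jog_arm", "kwargs": {
  "commands": "0.003 0.0002 0.0002 -0.002 0.025 0; 0.0057 0.0004 0.0003 -0.0036 0.05 0; 0.0085 0.0006 0.0003 -0.0055 0.075 0; 0.0113 0.0008 0.0003 -0.0073 0.1 0; 0.0142 0.001 0.0002 -0.009 0.125 0; 0.017 0.0013 0 -0.011 0.15 0; 0.02 0.0015 -0.0005 -0.0125 0.17 0; 0.0231 0.0017 -0.001 -0.0125 0.17 0; 0.0262 0.002 -0.0018 -0.0125 0.17 0; 0.0294 0.0022 -0.0026 -0.0125 0.17 0; 0.0294 0.0022 -0.0026 -0.0125 0.17 0"
}}

```text
time: 11.8
eef_pos: [0.6679, 0.1832, 0.1381]
tcp_rot: [0.992, 0.036, -0.124, 0.004]
contact_force: [-0.1, -0.7, -0.5]
opening: -0.001
```

```bash
python3 th.py 7
```

```text
[0.6679 0.1832 0.1381] [0.117 0.536 1.433 0.012 1.42  1.612] [-0.15 -0.65 -0.5 ]
scene -0.08 theta 1.798 x 0.093 0.119 z 0.154 84
scene 0.08 theta 2.052 x 0.036 0.118 z 0.154 157
top -0.08 theta 1.81 x 0.082 0.115 z 0.155 243
top 0.08 theta 1.797 x 0.082 0.116 z 0.156 126
```

View pics/s7.png

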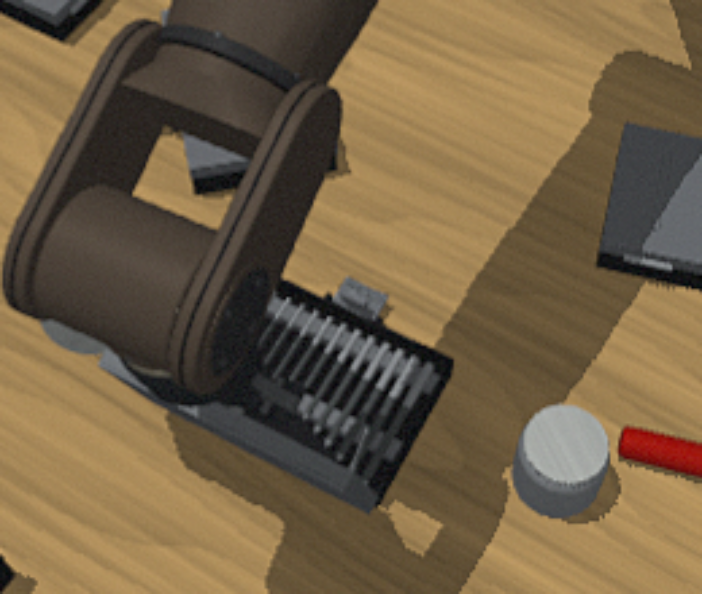

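Request:
{"fn": "jog_arm", "kwargs": {
  "commands": "0.003 0.0002 -0.0009 0 0 0; 0.006 0.0004 -0.0018 0 0 0; 0.008 0.0006 -0.0025 0 0 0; 0.008 0.0006 -0.0025 0 0 0"
}}

```text
time: 12.4
eef_pos: [0.6755, 0.1839, 0.1358]
tcp_rot: [0.992, 0.036, -0.124, 0.004]
contact_force: [-3.6, -0.2, 3.9]
opening: -0.001
```

Request:
{"fn": "jog_arm", "kwargs": {
  "commands": "0.002 0.0001 -0.0007 0 0 0; 0.002 0.0001 -0.0007 0 0 0"
}}

```text
time: 12.65
eef_pos: [0.6778, 0.184, 0.1351]
tcp_rot: [0.992, 0.036, -0.124, 0.004]
contact_force: [-4.0, 0.7, 2.9]
opening: -0.001
```

Request:
{"fn": "jog_arm", "kwargs": {
  "commands": "0.0015 0.0001 -0.0005 0 0 0; 0.0015 0.0001 -0.0005 0 0 0"
}}

```text
time: 12.9
eef_pos: [0.6793, 0.1841, 0.1345]
tcp_rot: [0.992, 0.036, -0.124, 0.004]
contact_force: [-3.8, 0.2, 3.4]
opening: 0.001
```

```bash
python3 th.py 8
```

```text
[0.6793 0.1841 0.1345] [0.117 0.563 1.401 0.012 1.425 1.611] [-3.85  0.22  3.38]
scene -0.08 theta 0.598 x 0.122 0.129 z 0.148 35
scene 0.08 theta 2.299 x 0.039 0.129 z 0.15 127
top -0.08 theta 1.888 x 0.085 0.126 z 0.152 271
top 0.08 theta 1.864 x 0.087 0.126 z 0.15 145
```

Run:
```python
import cv2,numpy as np
for n in ('scene','top'):
    A={k:cv2.imread(f'pics/{n}{k}.png') for k in ('6','7','8') }
    for k in A: print(n,k)
    if n=='scene':
        R=(265,300,310,340)  # rows, cols tab region approx
        sl=lambda k:A[k][258:330,300:362]
        a=[cv2.cvtColor(sl(k),cv2.COLOR_BGR2GRAY).astype(np.float32) for k in A]
        print('diff',np.abs(a[0]-a[1]).mean(),np.abs(a[1]-a[2]).mean(), cv2.phaseCorrelate(a[0],a[1]),cv2.phaseCorrelate(a[1],a[2]))
        im=np.hstack([cv2.resize(sl(k),None,fx=4,fy=4,interpolation=cv2.INTER_NEAREST) for k in A])
        cv2.imwrite('pics/cmp8.png',im)
```

```text
scene 6
scene 7
scene 8
diff 11.927196 10.282258 ((-0.4416484710891311, -0.11486757985814933), 0.7745882467263274) ((-0.1512086584444532, -0.46782723278762717), 0.9312767187754313)
top 6
top 7
top 8
```

View pics/cmp8.png

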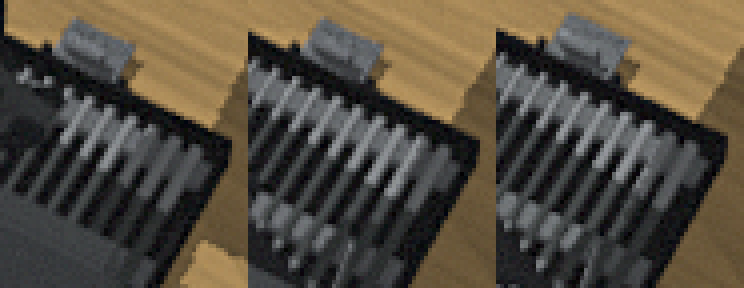

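View pics/s8.png

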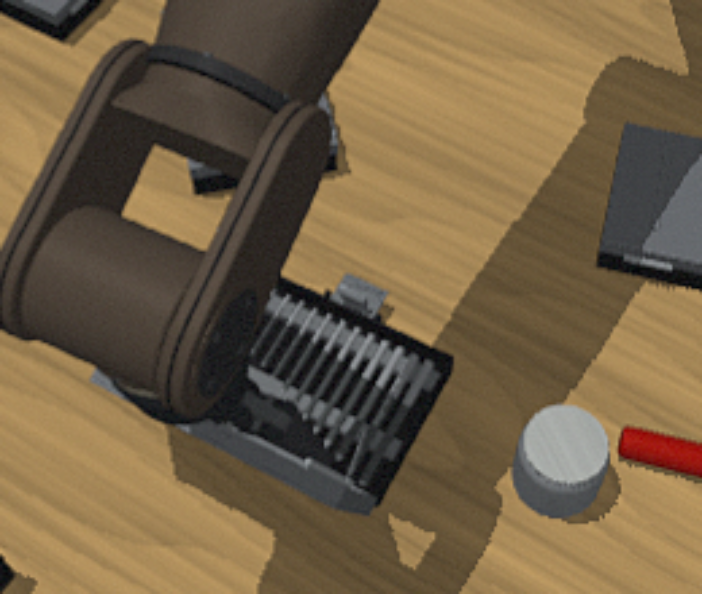

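Request:
{"fn": "jog_arm", "kwargs": {
  "commands": "-0.0015 -0.0001 0.0005 0 0 0; -0.003 -0.0002 0.001 0 0 0; -0.005 -0.0003 0.0015 0 0 0; -0.007 -0.0005 0.0022 0 0 0; -0.01 -0.0007 0.003 0 0 0; -0.01 -0.0007 0.003 0 0 0"
}}

```text
time: 13.75
eef_pos: [0.6694, 0.1831, 0.1369]
tcp_rot: [0.992, 0.036, -0.123, 0.004]
contact_force: [-0.0, 0.2, -0.9]
opening: -0.003
```

```bash
python3 th.py 9
python3 - <<'E'
import cv2,numpy as np
sl=lambda k:cv2.imread(f'pics/scene{k}.png')[258:330,300:362]
cv2.imwrite('pics/cmp9.png',np.hstack([cv2.resize(sl(k),None,fx=4,fy=4,interpolation=cv2.INTER_NEAREST) for k in '789']))
E
```

```text
[0.6694 0.1831 0.1369] [0.117 0.54  1.43  0.011 1.419 1.612] [-0.05  0.22 -0.95]
scene -0.08 theta 1.753 x 0.105 0.122 z 0.151 79
scene 0.08 theta 2.205 x 0.037 0.122 z 0.153 134
top -0.08 theta 1.842 x 0.083 0.12 z 0.154 257
top 0.08 theta 1.82 x 0.085 0.118 z 0.155 133
```

View pics/cmp9.png

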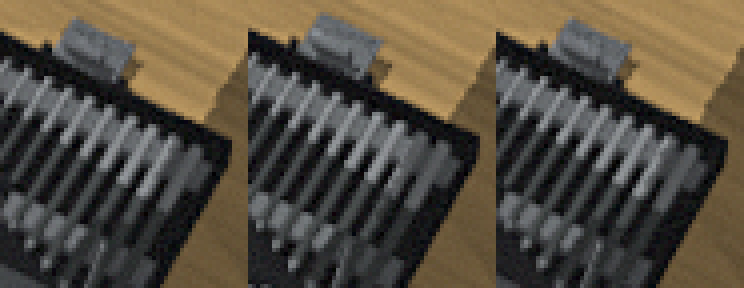

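Request:
{"fn": "jog_arm", "kwargs": {
  "commands": "-0.01 -0.0007 0.001 0 0 0; -0.025 -0.002 0.01 0 0 0; -0.045 -0.003 0.04 0.006 -0.08 0; -0.065 -0.005 0.08 0.018 -0.25 0; -0.09 -0.007 0.11 0.018 -0.25 0; -0.13 -0.03 0.13 0.018 -0.25 0; -0.17 -0.08 0.14 0.018 -0.25 0; -0.19 -0.13 0.14 0.018 -0.25 0; -0.2 -0.18 0.14 0.018 -0.25 0; -0.2 -0.23 0.14 0.018 -0.25 0; -0.2 -0.28 0.14 0.018 -0.25 0; -0.2 -0.28 0.14 0.018 -0.25 0"
}}

```text
time: 15.35
eef_pos: [0.4686, -0.0992, 0.2774]
tcp_rot: [0.999, 0.034, 0.001, 0.0]
contact_force: [-0.0, -0.1, -0.0]
opening: 0.002
```

```bash
python3 th.py 10;  python3 - <<'E'
from traj import *
R=np.array([[np.cos(Y),-np.sin(Y)],[np.sin(Y),np.cos(Y)]])
for n in ('top','scene'):
    c=cam(n); f=cv2.resize(c['frame'][:,:,::-1],None,fx=4,fy=4)
    for th,col in ((1.8,(0,0,255)),(1.9,(0,255,0))):
        E=np.array([.066-.132*np.cos(th),.027+.132*np.sin(th)]); K=E+.015*np.array([np.sin(th),np.cos(th)])
        X=[[*(C+R@[q[0],yy]),q[1]] for q,yy in ((E,-.096),(E,.096),(K,.096),(K,-.096))]
        p=(proj(c,X)*4+2).astype(np.int32); cv2.polylines(f,[p],True,col,1)
    cx,cy=p.mean(0).astype(int); cv2.imwrite(f'pics/ov_{n}.png',f[cy-280:cy+280,cx-390:cx+390])
E
```

```text
[ 0.4686 -0.0992  0.2774] [-4.210e-01 -1.950e-01  1.991e+00  1.000e-03  1.343e+00  1.081e+00] [-0.04 -0.11 -0.05]
scene -0.08 theta 2.228 x 0.038 0.122 z 0.153 118
scene 0.08 theta 2.203 x 0.037 0.123 z 0.153 130
top -0.08 theta 1.88 x 0.036 0.12 z 0.153 263
top 0.08 theta 1.892 x 0.034 0.12 z 0.155 268
```

View pics/ov_top.png

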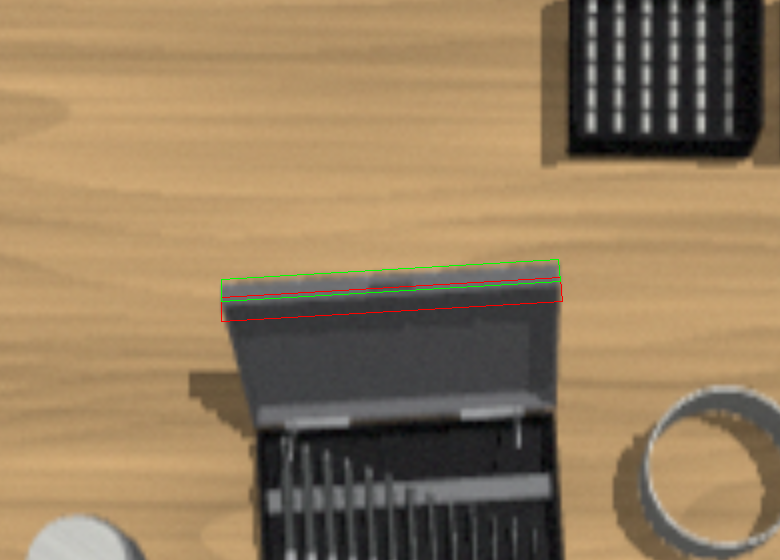

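View pics/ov_scene.png

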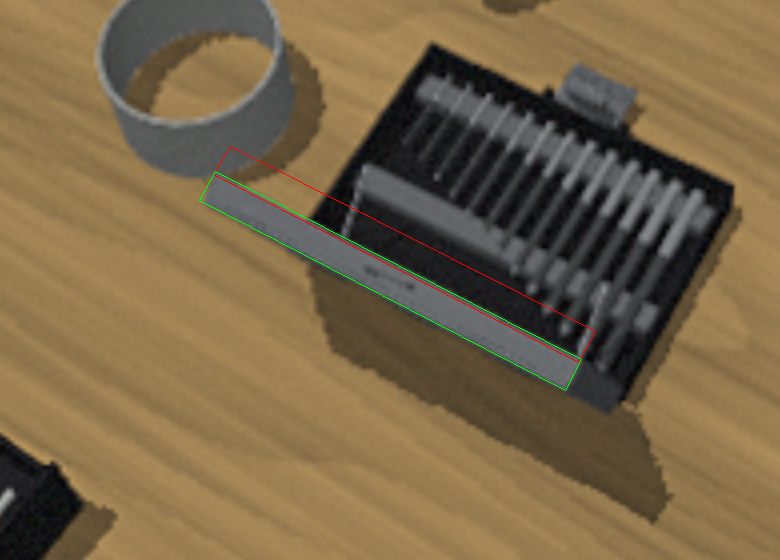

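Run:
```python
from h import *
print(get_state()['contact_force'].round(2),get_state()['time']); print(ctrl.sign_off())
```

```text
[ 0.33 -0.09  0.04] 15.55
the job is handed in; nothing more can be done
None
```

The drill bit case farthest from the base is open: the lid stands against its stop, the case is flat on the bench, and the hand is clear. I signed the job off at 15.55 s of the 48 s allowed.

I pressed the tab with the shut fingertips and the lid sprang to about 0.63 rad. I then put the fingertips under its front edge and pushed it over to the stop.

**Case tipped briefly:** while I pushed the lid against its stop, the force on the hand rose to about 5 N and the front of the case lifted an estimated 2–3 mm. I backed off at once. The next picture showed the case flat and in the same place as before.

**Last checks:**
- **Lid angle:** the scene-camera overlay matches 1.9 rad. The top camera reads slightly less, about 1.88–1.89. The scene camera's line-fit angle (about 2.2 rad) was thrown off by the case's insides, so I ignored it.
- **Stop reached:** the torque at the end of the push was about 0.6 N m, well above what the hinge needs to move. I take that as the stop.
- **Contact:** the force on the hand read close to zero (0.3 N) when I handed the job in.
- **Other things on the bench:** nothing touched the collar, tin or screwdriver that I could see. I did not measure their positions again at the end.

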